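# Pump down a vacuum food canister

### The arm

A 7-joint arm with a two-finger parallel gripper is mounted at the origin on the work surface. World frame = base frame: x ahead of the robot, y to its left, z up, the work surface at z = 0. Lengths are in m, angles in rad, forces in N, time in s.
With the tool pointing down it reaches from about 0.4 to 0.925 m from the base axis. Payload 4.1 kg.
Tool frame: the origin (TCP) lies midway between the tips of the shut fingers; the grasp point (between the pads) lies 19 mm behind it; x points along the fingers, z is the direction in which the jaws open and shut, and the axes are right-handed (so a half turn about x gives the same grasp; the last joint's range is limited). The gripper opens to 85 mm and grips with 20 to 120 N. Pads are 22 mm wide; open, the fingers measure 114 mm over their backs; the gripper's body (76 mm by 85 mm) begins 54 mm behind the grasp point. The pads swing forward as they close: fully open they stand 13 mm farther back than shut.
Start: joints at [-1.286, 0.398, 0.045, 1.537, -0.019, 1.207, -0.051], TCP at [0.243, 0.603, 0.231] pointing down, gripper open.
Joint ranges: [-2.82, 2.82], [-0.49, 2.23], [-1.37, 1.46], [0, 2.46], [-1.36, 4.5], [0.23, 2], [-2.94, 2.94]. Speed limits (rad/s): [2.57, 2.57, 3.14, 3.14, 3.14, 3.14, 3.14].

### API

Orientations are given as a 3x3 rotation matrix whose columns are the frame's x, y, z axes.
In Python, from workcell import env, viewer, workorder gives the robot as it stands.
- The arm moves only by the shell command python3 -m inch 'ROWS' [FORCE]. ROWS is JSON, a list of rows, each a list of 5 numbers: the shift along the tool's x, y, z in units of 50 mm (1.0 is 50 mm), then the turn about the tool's x in rad, then the finger opening in mm, from 0 to 85.4. In form: [[tx, ty, tz, spin, grip], ...]. A call has 1 to 5 rows; each row shifts and turns the commanded pose from where the row before left it, along the tool's axes as they then stand; what a row does not reach is not made up. A row lasts 1/8 s, in which the tool goes at most 62.5 mm and 10.7 degrees, less where a joint would pass 70% of its speed; a pose out of reach is approached as far as the arm can. A call is refused whole if a number of a shift passes 1 or a number of a turn 0.188, either way. A call with a gripper value outside its range is refused whole. The fingers move at their own pace and stop on an object; FORCE is the grip in N (left out, the last holds). Time passes only in rows, so rows that do not move let the fingers close. It gives the time, the measured TCP pose, the force and the opening at its end, in the units of the state.
- env.sense(): the state, without advancing time (a new reading comes with each control period).
- viewer.read_camera(name): name is "side" or "top" or "wrist"; returns a dict with "color" (480x640x3 uint8, red, green, blue), "range_z" (480x640 float32, m along the optical axis (not along the pixel's ray), 0 where there is no reading), "K" (3x3 intrinsics, pixels), "R" (3x3) and "t" (3): a world point X has camera coordinates R X + t. Camera axes: x right, y down, z forward; pixel columns grow to the right and rows downward; lengths in m; the calibration is good to about 2 mm. A picture is of the moment at which its call begins.
- workorder.job_done(): hands the job in, once; it reports no verdict.
Trained networks look in a picture, given as the dict that the camera call returned (one of the last four; its "shot" number tells which), for a name from the list of things; names that differ only in an ending like _2 or _b are one class to them, and where a whole thing is asked for, a point or a joint stands for the part that bears it (a point fixed in the world has none). Each returns a list of dicts, best first, with "conf" (0 to 1); they miss things now and then, are a little off and sometimes report something else, mostly with a low value. They report only what shows in the picture. A call takes as long as a camera call.
- viewer.spot_in(picture, query): "box" ([left, top, right, bottom] as shares, 0 to 1, of the picture: columns of its width, rows of its height, round what is visible of it).
- viewer.tip_of(picture, query): "centre" ([column, row] as shares, 0 to 1, of the picture: columns of its width, rows of its height: a listed point, or the origin of a listed thing).
The state is a dict: "clock": time; "joints": joint angles; "dq": joint speeds; "tau": joint torques, N m; "tool_pos": TCP position; "eef_rot": TCP orientation; "ft_force": force on the tool from outside, world axes, zero at the start; "ft_torque": the same for the moment, N m; "gripper_width": finger opening in m.
Only numpy, scipy, OpenCV 4.12 (cv2) and the standard library are available. Lean on these libraries where they do the work, as an engineer would, in place of code of your own. Each camera call takes 0.05 s, during which the arm holds its last target. There are 200 camera calls.

### The job

Press the white lid of the steel vacuum canister fully home, so that its orange seal no longer shows. Then take the black pump grip on the lid across its sides so that your grip squeezes the red release button in, pull the telescoping pump straight up past its first stop to its second stop, and finish while still holding it there, fully extended. The canister must stay standing on the counter with its lid seated, and the other things on the counter are to be left where they are.

Things in the scene. Friction and masses are not known exactly. Their poses are not given: they have to be found in the camera images.
- canister: Loose brushed-steel vacuum canister, upright cylinder, 110 mm diameter, 110 mm high, about 1 kg with lid and pump. The only container with a red button. Origin: centre of its underside; z up its axis; y points to the side of the pump grip that carries the red button. Lid, pump and button keep its axes. Its yaw varies.
- lid (a joint): Height of the lid above its seat, m: 0 = fully seated, 0.012 at most; starts 6 to 10 mm proud, orange seal showing. White disc, 112 mm diameter, 14 mm thick; seated, its top is 124 mm above the canister's underside. The seal rubs: about 13 N moves it either way, it stays where left. Press straight down on the lid, or on top of the pump grip.
- lid_top (a point): Point on the canister's axis at the height of the lid's upper face, moves with the lid.
- handle (a joint): Extension of the pump's steel inner rod (12 mm diameter) out of the sleeve, m: 0 = in, 0.045 = first stop. It carries the black grip. A return spring pulls it down with 2 to 3 N. Locked within about 1 mm of 0 until the red button is squeezed in.
- sleeve (a joint): Extension of the pump's aluminium sleeve (19 mm tube, 26 mm collar) out of the lid, m: 0 = in, 0.045 = second stop. A return spring of 4 to 5 N pulls it down, so the inner rod comes out first, then the sleeve. The grip's rise is handle + sleeve, 90 mm at the second stop; pulling farther lifts the canister. If let go, the pump slides back in.
- grip_mid (a point): Centre of the black pump grip: a block 50 mm long (x), 24 mm wide (y), 30 mm high (z), in the canister's axes. With the pump retracted this point is 25 mm above the lid's upper face: the grip's underside 10 mm above the lid, its top 40 mm above it.
- button (a joint): Travel of the red release button into the grip, m: 0 = out, 0.0055 = fully in; it frees the pump from about 4.5 mm. Spring of about 2.5 to 6 N, comes out when let go. Squeeze it with one finger, the other finger on the grip's far side: the grip measures 30 mm across with the button out, 24.5 mm with it in.
- button_face (a point): Centre of the button's outer face, 20 mm wide and 18 mm high, 6 mm proud of the middle of the grip's +y side when out; level with grip_mid; pressed along -y of the canister.
- flour_tin: Bystander: loose green tin, 106 mm diameter, 121 mm high with its knob. Origin: centre of its underside.
- jar_white: Bystander: loose white plastic jar, 64 mm diameter, 105 mm high. Origin: centre of its underside.
- jar_amber: Bystander: loose amber jar, 52 mm diameter, 85 mm high. Origin: centre of its underside.
- mug: Bystander: loose blue mug, 80 mm diameter, 92 mm high. Origin: centre of its underside.
- spice_a: Bystander: loose glass spice jar with a brown label, 44 mm diameter, 90 mm high. Origin: centre of its underside.
- spice_b: Bystander: loose glass spice jar with a green label, 44 mm diameter, 90 mm high. Origin: centre of its underside.
- dish: Bystander: loose low black dish, 110 mm diameter, 35 mm high. Origin: centre of its underside.

How it is judged:
On the way, in this order (a step that is already met when the one before it is completed fails the run):
1. the lid is pressed down to its seat (value of joint lid below 0.0025 m), for 0.2 s.
2. with the lid seated, the pump is drawn out to its first stop (value of joint handle above 0.04 m and value of joint lid below 0.0035 m), for 0.1 s.
At the end, for the whole second after the job is handed in: The gripper's fingers hold the pump fully extended: inner rod out more than 41 of 45 mm, sleeve out more than 40 of 45 mm; lid seated to within 3.5 mm; canister upright (3.4 degrees) and at rest on the counter (lifted less than 5 mm) (value of joint lid below 0.0035 m and value of joint handle above 0.041 m and value of joint sleeve above 0.04 m and contact force between the fingers and canister above 1 N and height (world z) of canister below 0.005 m and angle between canister's own z axis and vertical below 0.06 rad and linear speed of canister below 0.02 m/s); the arm keeps its last pose, push and grip.
It fails at once if the canister is tipped, lifted clear of the counter or dragged away (angle between canister's own z axis and vertical above 0.3 rad or height (world z) of canister above 0.02 m or distance of canister from where it was at the start of the episode above 0.06 m).
It fails at once if a bystander is disturbed (distance of any of flour_tin, jar_white, jar_amber, mug, spice_a, spice_b, dish from where it was at the start of the episode above 0.03 m or angle between any of flour_tin, jar_white, jar_amber, mug, spice_a, spice_b, dish's own z axis and vertical above 0.4 rad).
It also fails if it takes over 38 s, if anything falls off the work surface, if the arm or the gripper's body presses on something with over 40 N, if the wrist force passes 120 N, or if a joint passes its speed limit or range.

## Working session

There is one attempt and no reset: what is moved stays moved. The work goes in short steps, Python scripts to look and compute and a shell command to move; the robot and the scene stay as the last step left them, time stands still between calls to the robot, and variables do not carry over. Pictures are saved under pics/ and viewed, about 8 in all and at most 12, crops included, and the job is handed in when it is done.

```bash
ls; mkdir -p pics
cat > h.py <<'E'
import numpy as np, cv2
from workcell import env, viewer, workorder
def px2w(p,u,v,d=None):
    if d is None:
        w=p['range_z'][max(0,int(v)-2):int(v)+3,max(0,int(u)-2):int(u)+3]; w=w[w>0]; d=np.median(w) if w.size else np.nan
    c=np.array([(u-p['K'][0,2])/p['K'][0,0]*d,(v-p['K'][1,2])/p['K'][1,1]*d,d])
    return p['R'].T@(c-p['t'])
def atz(p,u,v,z):
    o=-p['R'].T@p['t']; r=px2w(p,u,v,1.0)-o
    return o+r*(z-o[2])/r[2]
def cloud(p):
    v,u=np.mgrid[0:480,0:640]; d=p['range_z']
    c=np.stack([(u-p['K'][0,2])/p['K'][0,0]*d,(v-p['K'][1,2])/p['K'][1,1]*d,d],-1)
    return (c-p['t'])@p['R']
def save(p,n): cv2.imwrite('pics/'+n+'.png',p['color'][:,:,::-1])
E
python3 - <<'E'
from h import *
np.set_printoptions(precision=4,suppress=True)
s=env.sense(); print(s['clock'],s['tool_pos'],s['eef_rot'],s['ft_force'],s['gripper_width'])
ims=[]
for n in('side','top'):
    p=viewer.read_camera(n); ims.append(p['color'][:,:,::-1]); print(n,'campos',-p['R'].T@p['t'])
    for q in('canister','grip_mid','button_face','lid_top'):
        for r in viewer.tip_of(p,q)[:2]:
            u,v=r['centre'][0]*640,r['centre'][1]*480; print(q,'tip',r['conf'],u,v,px2w(p,u,v))
    for q in('canister','button','flour_tin','jar_white','jar_amber','mug','spice_a','dish'):
        for r in viewer.spot_in(p,q)[:2]:
            b=np.array(r['box'])*[640,480,640,480]; print(q,'box',r['conf'],b,px2w(p,(b[0]+b[2])/2,(b[1]+b[3])/2))
im=np.vstack(ims); cv2.imwrite('pics/a.png',cv2.resize(np.hstack(ims),(800,300)));cv2.imwrite('pics/top.png',ims[1]);cv2.imwrite('pics/side.png',ims[0])
E
```

```text
pics
0.0 [0.2431 0.6021 0.2302] [[-0.0006 -0.9273  0.3743]
 [-0.0019  0.3743  0.9273]
 [-1.     -0.0002 -0.002 ]] [ 0.3739 -0.6059 -0.5507] 0.08529725660615381
side campos [ 0.2314 -0.8835  0.9553]
canister tip 0.75 241.472 231.024 [0.4487 0.1603 0.0345]
grip_mid tip 0.62 238.528 179.61599999999999 [0.4609 0.1879 0.1636]
button_face tip 0.52 230.272 178.608 [0.4452 0.2025 0.1607]
lid_top tip 0.68 237.12 189.504 [0.4567 0.1954 0.1313]
canister box 0.86 [214.08  169.296 263.424 241.008] [0.4495 0.162  0.1119]
flour_tin box 0.93 [300.608 263.28  357.312 332.976] [ 0.537  -0.1714  0.1028]
jar_white box 0.6 [357.12  201.984 380.8   251.184] [0.7141 0.0186 0.0791]
jar_white box 0.55 [229.376 152.016 266.816 177.504] [0.5491 0.4521 0.0113]
jar_amber box 0.6 [346.688 174.096 366.4   212.112] [0.752  0.1689 0.0572]
mug box 0.82 [430.72  268.608 476.48  333.216] [ 0.7706 -0.2532  0.0852]
mug box 0.71 [213.312 170.304 264.576 241.68 ] [0.4494 0.1606 0.1104]
spice_a box 0.82 [364.8   409.392 391.296 458.784] [ 0.5105 -0.4505  0.0687]
spice_a box 0.56 [226.176 257.28  249.024 302.016] [ 0.3917 -0
[... 441 characters left out ...]
152 -0.4187  0.0532]
canister box 0.72 [206.528 267.984 259.584 311.904] [0.4593 0.1921 0.1687]
flour_tin box 0.77 [342.976 228.624 385.472 273.216] [ 0.5591 -0.1233  0.1194]
jar_white box 0.67 [287.424 178.416 313.472 207.12 ] [0.7118 0.0381 0.1038]
jar_white box 0.49 [214.784 283.104 240.192 297.408] [0.4585 0.2049 0.1702]
jar_amber box 0.62 [235.584 163.92  257.728 190.608] [0.759  0.182  0.0835]
mug box 0.94 [379.712 147.408 414.592 186.288] [ 0.8131 -0.2298  0.0043]
spice_a box 0.81 [308.096 309.6   323.776 328.176] [ 0.3901 -0.0031  0.0897]
spice_a box 0.76 [467.008 258.192 496.512 276.192] [ 0.522  -0.4245  0.089 ]
dish box 0.73 [142.4   242.784 179.392 283.392] [0.5376 0.4278 0.0047]
```

Run:
```python
from h import *
np.set_printoptions(precision=4,suppress=True)
t=viewer.read_camera('top'); s=viewer.read_camera('side')
for n,p in(('top',t),('side',s)):
    X=cloud(p); ok=(np.hypot(X[...,0]-.457,X[...,1]-.195)<.09)&(p['range_z']>0)
    for lo,hi in((.155,.185),(.165,.185),(.12,.145)):
        P=X[ok&(X[...,2]>lo)&(X[...,2]<hi)]
        if len(P)<5: continue
        r=cv2.minAreaRect(P[:,:2].astype(np.float32)*1000); print(n,lo,len(P),P.mean(0),np.median(P[:,2]),r)
    c=p['color'].astype(int); red=ok&(c[...,0]>130)&(c[...,1]<70)&(c[...,2]<70)
    v,u=np.nonzero(red); print('red',len(u),u.mean() if len(u) else 0,v.mean() if len(u) else 0, X[red].mean(0) if len(u) else 0)
a=cv2.resize(t['color'][250:330,190:290,::-1],(500,400),interpolation=cv2.INTER_CUBIC)
b=cv2.resize(s['color'][160:260,200:275,::-1],(300,400),interpolation=cv2.INTER_CUBIC)
f=np.hstack([cv2.resize(t['color'][:,:,::-1],(400,200+0)),cv2.resize(s['color'][:,:,::-1],(400,200))])
cv2.imwrite('pics/v1.png',np.vstack([np.hstack([a,b]),f]))
```

```text
top 0.155 245 [0.4575 0.2116 0.1686] 0.16908080504059986 ((456.0561218261719, 212.99075317382812), (50.2741813659668, 29.78779411315918), 80.80191040039062)
top 0.165 221 [0.4585 0.2123 0.1694] 0.16948278932428198 ((457.0426025390625, 212.85482788085938), (50.227203369140625, 27.796710968017578), 80.80191040039062)
top 0.12 1373 [0.4585 0.2105 0.1297] 0.12976870295801218 ((458.656982421875, 212.47000122070312), (109.77474975585938, 110.67635345458984), 56.423187255859375)
red 4 223.5 295.5 [0.4462 0.215  0.1656]
side 0.155 199 [0.4566 0.2068 0.1659] 0.16735556057051254 ((455.9388732910156, 211.89706420898438), (57.964744567871094, 29.66537857055664), 81.5213851928711)
side 0.165 139 [0.4588 0.21   0.1683] 0.16842261288137872 ((459.0403747558594, 211.43472290039062), (57.964744567871094, 23.393840789794922), 81.5213851928711)
side 0.12 1007 [0.4568 0.2003 0.1284] 0.12850560634132077 ((459.00897216796875, 209.623291015625), (110.26235961914062, 111.0626449584961), 81.51270294189453)
red 2 230.0 175.5 [0.4471 0.2112 0.163 ]
```

View pics/v1.png

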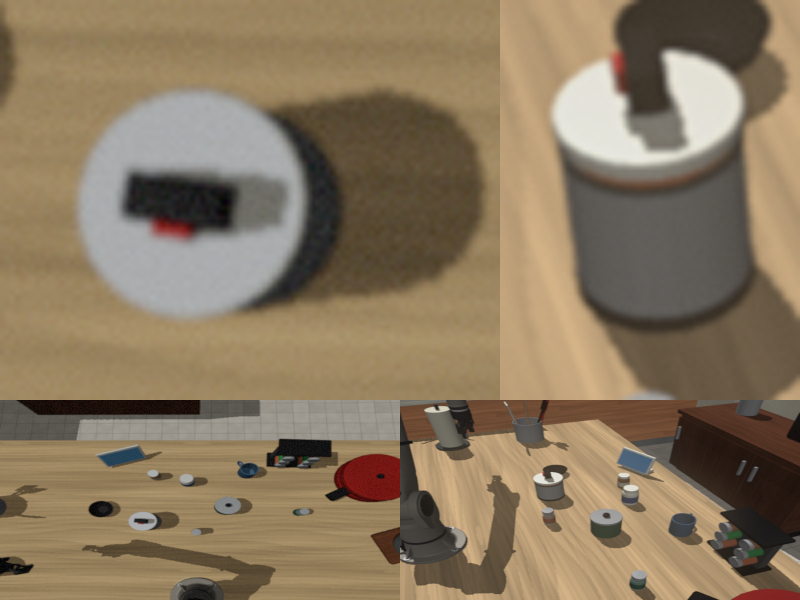

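The top crop shows the grip's long axis roughly along world y and the red button toward the robot (-x). The seal shows in the side crop at about (650,180). The axis is near (0.458, 0.212), and the long axis is at 80.8°. I'll move above it with the fingers shut.

```bash
python3 -m inch '[[0,-0.69,-0.563,0,0],[0,-0.69,-0.563,0,0],[0,-0.69,-0.563,0,0],[0,-0.69,-0.563,0,0],[0,-0.69,-0.563,0,0]]' 30; python3 -m inch '[[0,-0.69,-0.563,0,0],[0,-0.69,-0.563,0,0],[0,-0.69,-0.563,0,0],[0,-0.69,-0.563,0,0],[0,-0.69,-0.563,0,0]]'; python3 -m inch '[[0,0,0,0.18,0],[0,0,0,0.18,0],[0,0,0,0.18,0],[0,0,0,0.18,0],[0,0,0,0.18,0]]';python3 -m inch '[[0,0,0,0.18,0],[0,0,0,0.18,0],[0,0,0,0.087,0],[0,0,0,0,0]]'
python3 - <<'E'
from h import *
np.set_printoptions(precision=4,suppress=True)
s=env.sense(); print(s['clock'],s['tool_pos'],s['eef_rot'],s['ft_force'],s['gripper_width'])
p=viewer.read_camera('wrist'); save(p,'w1')
for q in('grip_mid','button_face','lid_top'):
    for r in viewer.tip_of(p,q)[:2]:
        u,v=r['centre'][0]*640,r['centre'][1]*480; print(q,'tip',r['conf'],u,v,px2w(p,u,v))
X=cloud(p); ok=(np.hypot(X[...,0]-.457,X[...,1]-.212)<.08)&(p['range_z']>0)
for lo,hi in((.16,.185),(.12,.14)):
    P=X[ok&(X[...,2]>lo)&(X[...,2]<hi)]
    if len(P)>5: print(lo,len(P),np.median(P[:,2]),cv2.minAreaRect(P[:,:2].astype(np.float32)*1000))
E
```

```text
clock: 2.02
tool_pos: [0.3513, 0.4064, 0.2315]
eef_rot: [[0.0, -0.927, 0.374], [0.001, 0.374, 0.927], [-1.0, -0.0, 0.001]]
ft_force: [1.0, -0.2, -0.0]
gripper_width: -0.0
clock: 2.65
tool_pos: [0.4585, 0.2113, 0.2316]
eef_rot: [[0.001, -0.927, 0.374], [0.001, 0.374, 0.927], [-1.0, -0.0, 0.001]]
ft_force: [0.6, 0.3, 0.2]
gripper_width: 0.0006
clock: 3.28
tool_pos: [0.4579, 0.2126, 0.2315]
eef_rot: [[0.0, -0.277, 0.961], [0.0, 0.961, 0.277], [-1.0, 0.0, 0.0]]
ft_force: [-0.1, -0.0, 0.2]
gripper_width: 0.0001
clock: 3.78
tool_pos: [0.4579, 0.2126, 0.2314]
eef_rot: [[0.0, 0.158, 0.987], [0.0, 0.987, -0.158], [-1.0, 0.0, 0.0]]
ft_force: [-0.3, -0.3, 0.4]
gripper_width: 0.0002
3.775 [0.4579 0.2126 0.2314] [[ 0.0002  0.1581  0.9874]
 [ 0.0003  0.9874 -0.1581]
 [-1.      0.0003  0.0001]] [-0.3108 -0.3243  0.4485] 0.00016127978239235315
grip_mid tip 0.88 321.79200000000003 248.39999999999998 [0.4608 0.2207 0.1702]
button_face tip 0.89 294.592 251.52 [0.4395 0.2079 0.131 ]
lid_top tip 0.61 320.31999999999994 196.07999999999998 [0.4637 0.2441 0.13  ]
0.16 3387 0.16974057029434286 ((458.11566162109375, 215.16156005859375), (49.89418029785156, 29.737041473388672), 81.55574798583984)
0.12 14545 0.13001973958153135 ((461.3634033203125, 215.8451385498047), (108.50958251953125, 111.50395202636719), 80.77960205078125)
```

View pics/w1.png

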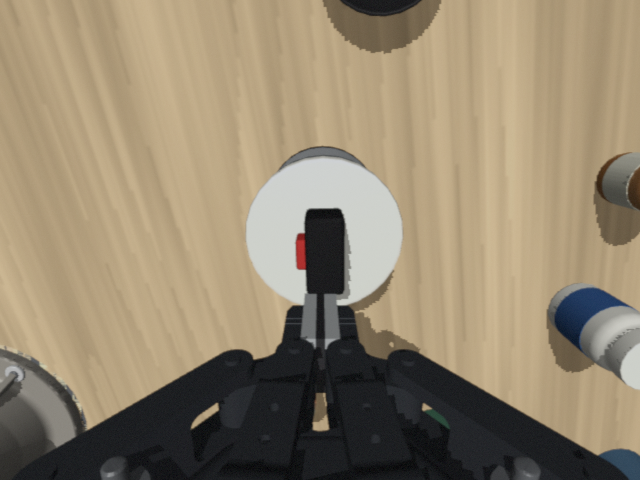

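The wrist view shows the shut fingers centred over the grip (grip at 325,250), with the button at (300,250) on the -x side. I'll shift 2 mm in +x, descend and press.

```bash
python3 -m inch '[[0.4,0,0.04,0,0],[0.4,0,0,0,0],[0.3,0,0,0,0],[0.08,0,0,0,0],[0,0,0,0,0]]'; python3 -m inch '[[0.04,0,0,0,0],[0.04,0,0,0,0],[0.04,0,0,0,0],[0,0,0,0,0]]'
```

```text
clock: 4.6
tool_pos: [0.46, 0.2123, 0.1725]
eef_rot: [[0.0, 0.159, 0.987], [0.0, 0.987, -0.159], [-1.0, 0.0, 0.0]]
ft_force: [0.0, 0.1, -0.8]
gripper_width: 0.0002
clock: 5.1
tool_pos: [0.4607, 0.2126, 0.1682]
eef_rot: [[0.001, 0.159, 0.987], [0.002, 0.987, -0.159], [-1.0, 0.002, 0.001]]
ft_force: [-2.7, -0.7, 9.6]
gripper_width: 0.0
```

```bash
for i in 1 2; do python3 -m inch '[[0.04,0,0,0,0],[0.04,0,0,0,0],[0,0,0,0,0]]'|grep -E 'pos|force'; done
```

```text
tool_pos: [0.4607, 0.2126, 0.1643]
ft_force: [-1.7, -0.8, 9.3]
tool_pos: [0.4612, 0.2128, 0.1633]
ft_force: [-8.4, -4.5, 30.1]
```

The press met a hard stop at z≈0.163 with 30 N. I'll hold briefly, rise, open and check.

```bash
python3 -m inch '[[0.02,0,0,0,0],[0,0,0,0,0],[-0.4,0,0,0,0],[-0.8,0,0,0,60],[0,0,0,0,60]]'
python3 - <<'E'
from h import *
np.set_printoptions(precision=4,suppress=True)
s=env.sense(); print(s['clock'],s['tool_pos'],s['ft_force'],s['gripper_width'])
t=viewer.read_camera('top'); sd=viewer.read_camera('side'); p=viewer.read_camera('wrist')
for n,q in(('top',t),('side',sd),('wrist',p)):
    X=cloud(q); ok=(np.hypot(X[...,0]-.459,X[...,1]-.212)<.07)&(q['range_z']>0)
    for lo,hi in((.155,.175),(.115,.14)):
        P=X[ok&(X[...,2]>lo)&(X[...,2]<hi)]
        if len(P)>5: print(n,lo,len(P),np.median(P[:,2]),cv2.minAreaRect(P[:,:2].astype(np.float32)*1000))
b=cv2.resize(sd['color'][150:260,190:285,::-1],(340,400),interpolation=cv2.INTER_CUBIC)
cv2.imwrite('pics/v2.png',np.hstack([b,cv2.resize(p['color'][:,:,::-1],(455,400))]))
E
```

```text
clock: 6.48
tool_pos: [0.4622, 0.2134, 0.2208]
eef_rot: [[0.006, 0.159, 0.987], [0.005, 0.987, -0.159], [-1.0, 0.005, 0.005]]
ft_force: [-0.2, -0.2, -0.6]
gripper_width: 0.0359
6.475 [0.4622 0.2134 0.2208] [-0.1744 -0.1901 -0.5868] 0.035902377365059295
top 0.155 154 0.16225157731191625 ((454.8598937988281, 204.7252197265625), (33.6148567199707, 29.60974884033203), 80.8316650390625)
top 0.115 973 0.12301853392484284 ((456.30560302734375, 197.818115234375), (81.56163024902344, 110.46314239501953), 80.65433502197266)
side 0.155 160 0.16159747840650454 ((456.0815124511719, 212.4611358642578), (54.98971176147461, 29.951650619506836), 83.2297592163086)
side 0.115 984 0.1217853202766305 ((458.8802795410156, 211.14895629882812), (110.83697509765625, 111.12522888183594), 59.02235412597656)
wrist 0.155 3547 0.16301369640447125 ((458.0236511230469, 215.12356567382812), (49.81470489501953, 29.409555435180664), 81.70851135253906)
wrist 0.115 15768 0.12330942631848107 ((461.0234680175781, 214.38226318359375), (110.53020477294922, 110.6130142211914), 37.36446762084961)
```

View pics/v2.png

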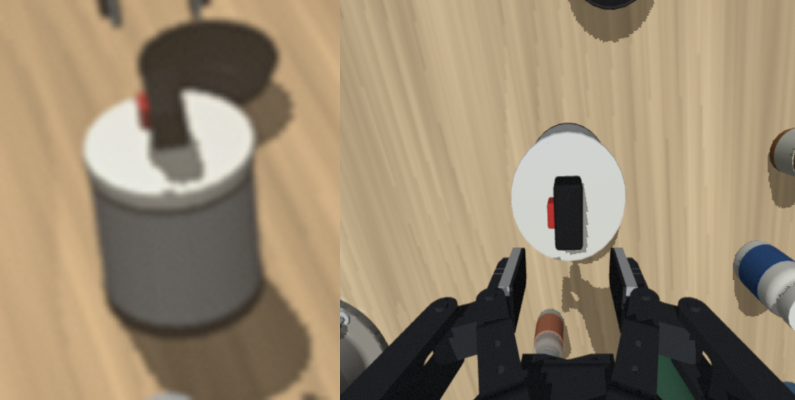

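The lid is seated: its top is at 0.123 and no orange shows in the side crop at (170,205). The grip is centred between the open fingers, so I'll descend around it.

```bash
python3 -m inch '[[0.5,0,-0.04,0,60],[0.5,0,0,0,60],[0.5,0,0,0,60],[0.25,0,0,0,60],[0,0,0,0,60]]'
```

```text
clock: 7.25
tool_pos: [0.4571, 0.2121, 0.1287]
eef_rot: [[-0.002, 0.159, 0.987], [-0.002, 0.987, -0.159], [-1.0, -0.002, -0.002]]
ft_force: [0.2, 0.0, 0.6]
gripper_width: 0.0598
```

```bash
python3 -m inch '[[-0.04,0,0.06,0,45],[0,0,0,0,36],[0,0,0,0,30],[0,0,0,0,20],[0,0,0,0,10]]' 40;  python3 -m inch '[[0,0,0,0,10],[0,0,0,0,10],[0,0,0,0,10]]'
python3 - <<'E'
from h import *
sd=viewer.read_camera('side'); p=viewer.read_camera('wrist')
b=cv2.resize(sd['color'][150:260,190:285,::-1],(340,400),interpolation=cv2.INTER_CUBIC)
cv2.imwrite('pics/v3.png',np.hstack([b,cv2.resize(p['color'][:,:,::-1],(455,400))]))
E
```

```text
clock: 7.88
tool_pos: [0.461, 0.2126, 0.1324]
eef_rot: [[0.0, 0.159, 0.987], [0.001, 0.987, -0.159], [-1.0, 0.001, 0.0]]
ft_force: [-3.5, 1.7, 5.8]
gripper_width: 0.0237
clock: 8.25
tool_pos: [0.461, 0.2126, 0.1324]
eef_rot: [[0.0, 0.159, 0.987], [0.001, 0.987, -0.159], [-1.0, 0.001, 0.0]]
ft_force: [-2.9, 0.8, 5.8]
gripper_width: 0.0235
```

View pics/v3.png

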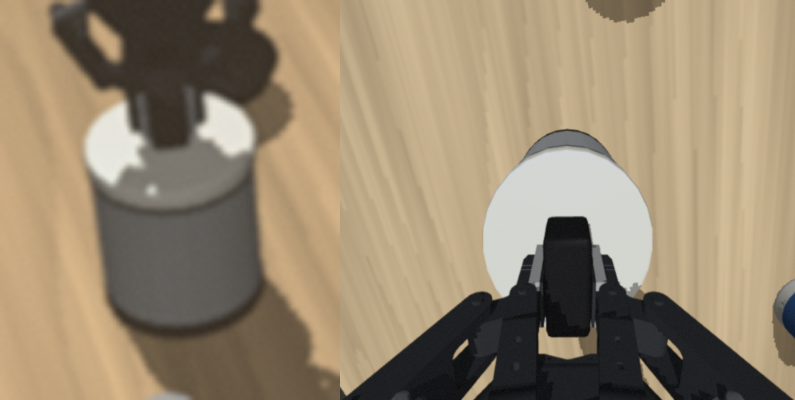

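Opening is 23.5 mm, so the button is squeezed in. Now pulling up gently to the first stop.

```bash
python3 -m inch '[[-0.1,0,0,0,10],[-0.1,0,0,0,10],[-0.1,0,0,0,10],[0,0,0,0,10]]' | grep -E 'pos|force|wid'; python3 -m inch '[[-0.15,0,0,0,10],[-0.15,0,0,0,10],[-0.15,0,0,0,10],[-0.1,0,0,0,10],[0,0,0,0,10]]'| grep -E 'pos|force|wid'
```

```text
tool_pos: [0.4609, 0.2123, 0.1471]
ft_force: [0.2, 2.2, -3.8]
gripper_width: 0.0235
tool_pos: [0.4609, 0.2121, 0.1747]
ft_force: [-0.8, 1.4, -2.7]
gripper_width: 0.0235
```

```bash
python3 -m inch '[[-0.05,0,0,0,10],[-0.05,0,0,0,10],[-0.1,0,0,0,10],[-0.1,0,0,0,10],[0,0,0,0,10]]' | grep -E 'pos|force|wid'; python3 -m inch '[[-0.15,0,0,0,10],[-0.15,0,0,0,10],[-0.12,0,0,0,10],[-0.12,0,0,0,10],[0,0,0,0,10]]'| grep -E 'pos|force|wid'
```

```text
tool_pos: [0.4608, 0.212, 0.1896]
ft_force: [-0.0, 1.5, -5.4]
gripper_width: 0.0236
tool_pos: [0.4608, 0.2121, 0.2168]
ft_force: [-1.2, 0.8, -6.4]
gripper_width: 0.0235
```

```bash
python3 -m inch '[[-0.03,0,0,0,10],[-0.03,0,0,0,10],[0,0,0,0,10]]' | grep -E 'pos|force|wid'; python3 -m inch '[[-0.02,0,0,0,10],[-0.02,0,0,0,10],[0,0,0,0,10],[0,0,0,0,10]]'| grep -E 'pos|force|wid'
python3 - <<'E'
from h import *
sd=viewer.read_camera('side'); p=viewer.read_camera('wrist'); t=viewer.read_camera('top')
for n,q in(('side',sd),('wrist',p),('top',t)):
    X=cloud(q); ok=(np.hypot(X[...,0]-.459,X[...,1]-.212)<.07)&(q['range_z']>0)
    P=X[ok&(X[...,2]>.115)&(X[...,2]<.14)]
    if len(P)>5: print(n,len(P),np.median(P[:,2]),cv2.minAreaRect(P[:,:2].astype(np.float32)*1000))
b=cv2.resize(sd['color'][120:260,180:300,::-1],(340,400),interpolation=cv2.INTER_CUBIC)
cv2.imwrite('pics/v4.png',np.hstack([b,cv2.resize(p['color'][:,:,::-1],(455,400))]))
E
```

```text
tool_pos: [0.4608, 0.2121, 0.2193]
ft_force: [0.1, 1.4, -7.2]
gripper_width: 0.0237
tool_pos: [0.4608, 0.2121, 0.2213]
ft_force: [0.3, 1.1, -6.6]
gripper_width: 0.0234
side 1082 0.1219968548336364 ((458.6459045410156, 210.43661499023438), (110.47310638427734, 110.17402648925781), 72.92232513427734)
wrist 15124 0.1234153104674293 ((462.7066345214844, 219.96873474121094), (99.45670318603516, 110.80743408203125), 80.51776885986328)
top 1047 0.12309878082030468 ((456.21533203125, 196.90487670898438), (80.13298034667969, 110.48535919189453), 79.62309265136719)
```

View pics/v4.png

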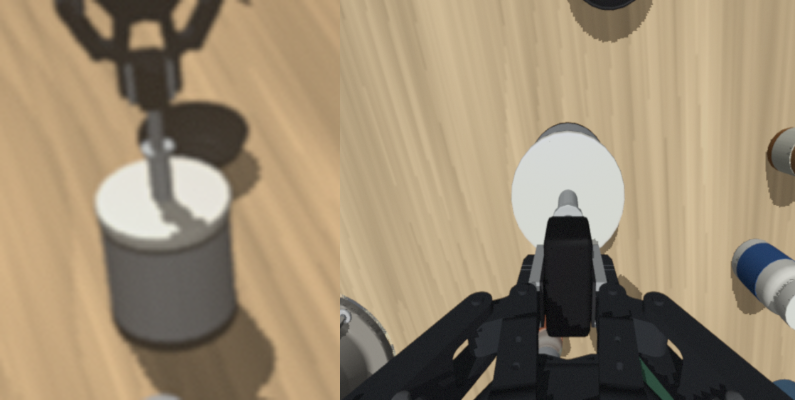

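Both stages are out in the side crop (sleeve and collar at 155,150; rod above), with the lid still seated. I'll feel for the stop.

```bash
python3 -m inch '[[-0.03,0,0,0,10],[0,0,0,0,10],[0,0,0,0,10]]' | grep -E 'pos|force|wid|clock'
python3 - <<'E'
from h import *
for n in('wrist','side'):
    q=viewer.read_camera(n); X=cloud(q); m=(np.abs(X[...,0]-.459)<.012)&(np.abs(X[...,1]-.212)<.027)&(X[...,2]>.215)&(X[...,2]<.28)&(q['color'].max(-1)<60)
    print(n,m.sum(),np.percentile(X[m][:,2],[5,25,50,75,95]) if m.sum() else '')
E
```

```text
clock: 12.12
tool_pos: [0.461, 0.2118, 0.2228]
ft_force: [0.4, 0.5, -6.6]
gripper_width: 0.0234
wrist 8670 [0.24060252 0.25279318 0.25339576 0.25391421 0.26638458]
side 126 [0.22827121 0.23707785 0.24743013 0.25162368 0.25327907]
```

The grip top went from 0.163 to 0.2534 (same camera), a rise of about 90 mm, with the pull still at 6.6 N, so the canister isn't being lifted. I'm handing in.

```bash
python3 -c "
from workcell import workorder
print(workorder.job_done())"
```

```text
the job is handed in; nothing more can be done
None
```

I pressed the lid home and took the grip across its sides with the button squeezed in. I then drew the pump up about 90 mm and handed the job in at about 12 s of the 38 s, still holding it there.

- **Lid:** it met a firm stop at about 30 N. Its top dropped from about 0.130 m to 0.123 m, and the last side picture shows no orange seal.
- **Grip and button:** the fingers closed to 23.5 mm, below the 24.5 mm expected with the button in, and stayed at 23.4 to 23.7 mm through the pull.
- **Pump:** the grip's top rose from 0.163 m to 0.253 m in the wrist camera. The tool travelled 90.4 mm, so I saw no sign of the grip slipping. The last picture shows both the sleeve and the inner rod out.
- **Canister:** it stood upright with its lid still at 0.123 m when last checked, 1.5 mm before the final pull.

**Unconfirmed:**
- **Second stop:** I did not feel a clear jump in force there. The pull stayed at about 6.6 N, so full extension rests on the measured rise.
- **Bystanders:** I did not re-measure the other items at the end. No contact was seen or felt.
- **Calibration:** the side camera read heights about 1 to 2 mm lower than the other two, within the stated 2 mm.

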